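Unlatch the spent filter cassette and hold it over the tray

TASK

The filter with the red cap in the small fume extractor is spent: squeeze its two yellow side catches together between the fingers, lift it straight out of its bay, and hold it upright a hand's breadth above the middle of the white foam tray beside the extractor. Finish while still holding it there by the squeezed catches, steady and touching nothing else; leave the green-capped filter seated and the jars and other things around undisturbed.

Things in the scene. Friction and masses are not known exactly. Their poses are not given: they have to be found in the camera images.
- dock: grey fume extractor, fixed box 120 (x) x 180 (y) x 58 mm high; origin centre of underside; x from slotted front to the hose stub at its back (stub end 82 mm behind origin), y left, z up. Two open bays, centred at y = +42 and -42 mm, x = 0, each 45 (x) x 37 (y) mm, floor 10 mm above the table, a cassette in each with 1.5 mm play all round. Lips at the front and back ends hold the cassettes' hooks.
- spent: spent filter cassette in either bay: black block 42 (x) x 34 (y) x 96 mm high, RED cap, 0.12 to 0.22 kg; origin centre of underside, z up, axes parallel to the dock's. Seated, its upper 48 mm stand above the dock. Yellow spring catch pads on its front (-x) and back (+x) ends, 24 mm wide, 60 to 88 mm above the origin; 60 mm over both pads at rest, 46 mm with both pressed in.
- spent_grip (a point): point midway between the two catch pads of the red-capped cassette, 75 mm above its origin, at the height to grip; axes as the cassette's: the fingers close along x. The dock's top is 27 mm below this point. With both catches pressed 6 mm or more the hooks are free and it lifts straight up without resistance; lifted 50 mm it is clear of the dock.
- spent_front (a joint): travel of the front (-x) catch of the spent cassette: 0 out and locked, 0.007 m pressed fully in; spring from 3 N at rest to 6 N fully in. A grip of 20 to 40 N presses both home and carries the cassette.
- spent_back (a joint): travel of the back (+x) catch of the spent cassette, the same: 0 locked, 0.007 m fully in
- fresh: fresh filter cassette in the other bay, exactly like the spent one but with a GREEN cap; origin at the centre of its underside. Must stay seated.
- desk_lamp: tall blue desk lamp folded back on the left of the table, not to be bumped. From a round base centred at x +80, y +298 mm from this origin its lower arm leans to an elbow at about x +75, y +107, z +363 mm; from there the lamp rises higher. The robot's hand starts close to the base's near side: come inward, to about x = 0.38, y = 0.20, z = 0.30 m, before reaching to the extractor.
- tray: white foam tray, stuck to the table, 115 mm (its x) x 160 mm (its y) x 24 mm high, with dabs of paint; origin at the centre of its underside on the table
- jar_navy: small navy blue paint pot, 41 mm across, 47 mm high, loose bystander; origin at the centre of its underside
- jar_green_small: small green paint jar, 34 mm across, 59 mm high, loose bystander; origin at the centre of its underside
- cup_pink_lid: tub with a pink lid, 68 mm across, 62 mm high, loose bystander; origin at the centre of its underside
- palette: paint-caked palette, 88 x 128 x 13 mm, lying flat, loose bystander; origin at the centre of its underside
- bauble_work: painted cream bauble standing upright, 72 mm across, 100 mm high, loose bystander; origin at the centre of its underside
Mind the look-alikes: they are no part of the job. Leave any orange look-alike of the spent alone.

How it is judged:
By the outcome, as a careful person would: the job done as asked, in the order asked, and still so for the second after the job is handed in, while the arm keeps its last pose, push and grip.
It also fails if it takes over 38 s, if anything falls off the work surface, if the arm or the gripper's body presses on something with over 40 N, if the wrist force passes 120 N, or if a joint passes its speed limit or range.

ROBOT

A 7-joint arm with a two-finger parallel gripper is mounted at the origin on a cart in front of the work surface, level with it; the furniture and walls round the work are solid. World frame = base frame: x ahead of the robot, y to its left, z up, the work surface at z = 0. Lengths are in m, angles in rad, forces in N, time in s.
With the tool pointing down it reaches from about 0.425 to 0.875 m from the base axis. Payload 8.4 kg.
Tool frame: the origin (TCP) lies midway between the tips of the shut fingers; the grasp point (between the pads) lies arm.grip_point_offset behind it (arm.grip_point_offset is the distance from the TCP to the grasp point, in m); z points along the fingers, y is the line along which they close (so a half turn about z gives the same grasp; the last joint's range is limited). The gripper opens to 87 mm and grips with 3 to 60 N. Pads are 19 mm wide; open, the fingers measure 117 mm over their backs; the gripper's body (75 mm by 190 mm) begins 51 mm behind the grasp point.
Start: joints at [1.248, 0.333, 0.04, 1.465, -0.013, 1.343, -0.059], TCP at [0.144, -0.634, 0.223] pointing down, gripper open.
Joint ranges: [-2.58, 2.58], [-0.38, 2.09], [-1.3, 1.39], [0.25, 2.4], [-1.5, 4.64], [0.08, 2.09], [-2.65, 2.65]. Speed limits (rad/s): [2.22, 2.22, 2.79, 2.79, 3.14, 3.14, 3.14].

INTERFACE

Orientations are given as a unit quaternion [w, x, y, z].
In Python, from bench import readout, optics, arm gives the robot as it stands.
- The arm moves only by the shell command python3 -m jog 'ROWS' [FORCE]. ROWS is JSON, one flat list of numbers, 7 for each row, row after row: the turn, a rotation vector about the tool's x, y, z in degrees, then the shift along the tool's x, y, z in m, then the opening, from -1 (shut) to 1 (fully open). In form: [rx, ry, rz, dx, dy, dz, fingers, rx, ry, rz, dx, dy, dz, fingers, ...]. A call has 1 to 5 rows; each row is the pose to reach, as a shift and turn from the pose commanded when the call began, along the tool's axes at that moment; what a row does not reach only later rows make up. A row lasts 1/12 s, in which the tool goes at most 41.7 mm and 7.16 degrees, less where a joint would pass 70% of its speed; a pose out of reach is approached as far as the arm can. A call with a gripper value outside its range is refused whole. The fingers move at their own pace and stop on an object; FORCE is the grip in N (left out, the last holds). Time passes only in rows, so rows that repeat a pose let the fingers close. It gives the time, the measured TCP pose, the force, the opening and the grip force at its end, in the units of the state.
- readout.state(): the state, without advancing time (a new reading comes with each control period).
- optics.snapshot(name): name is "side" or "top"; returns a dict with "pixels" (420x560x3 uint8, red, green, blue), "fx", "fy", "cx", "cy" (pixels), "distortion" ([k1, k2, p1, p2, k3] as OpenCV has them; the pictures are not rectified), "R" (3x3) and "t" (3): a world point X has camera coordinates R X + t. Camera axes: x right, y down, z forward; pixel columns grow to the right and rows downward; lengths in m; the calibration is good to about 2 mm. A picture is of the moment at which its call begins. There is no depth.
- arm.close_job(): hands the job in; it is judged then, once.
The state is a dict: "time_s": time; "joint_pos": joint angles; "joint_vel": joint speeds; "effort": joint torques, N m; "ee_pos": TCP position; "tool_rot": TCP orientation; "contact_force": force on the tool from outside, world axes, zero at the start; "moment": the same for the moment, N m; "finger_gap": finger opening in m; "grasp_force": force on a finger pad.
Only numpy, scipy, OpenCV 4.12 (cv2) and the standard library are available. Lean on these libraries where they do the work, as an engineer would, in place of code of your own. Each camera call takes 0.05 s, during which the arm holds its last target. There are 200 camera calls.

## Working session

There is one attempt and no reset: what is moved stays moved. The work goes in short steps, Python scripts to look and compute and a shell command to move; the robot and the scene stay as the last step left them, time stands still between calls to the robot, and variables do not carry over. Pictures are saved under pics/ and viewed, at most 10 in all, crops included, and the job is handed in when it is done.

```bash
ls; mkdir -p pics; python3 - <<'E'
from bench import readout, optics, arm
import cv2
s=readout.state(); print(s, arm.grip_point_offset)
for n in("side","top"):
    d=optics.snapshot(n); cv2.imwrite(f"pics/{n}0.png",d["pixels"][:,:,::-1])
    print({k:v for k,v in d.items() if k!="pixels"})
E
```

```text
pics
{'time_s': 0.0, 'joint_pos': array([ 1.24779062,  0.33395287,  0.03988329,  1.46628137, -0.01339203,
        1.34330992, -0.05851977]), 'joint_vel': array([-0.00026664,  0.00035402, -0.00052512, -0.00064843, -0.00138709,
        0.00113254, -0.00010488]), 'effort': array([ 2.11252827e-04, -6.56363153e+01,  1.33499801e+00, -4.03796375e+01,
       -5.98964514e-02,  4.49468836e-02,  1.36446688e-04]), 'ee_pos': array([ 0.14411754, -0.63332952,  0.22162735]), 'tool_rot': array([-8.28074322e-04,  9.93747527e-01,  1.11647405e-01, -1.56681159e-04]), 'contact_force': array([-0.50173214, -0.34064554, -0.24259871]), 'moment': array([-0.01185071, -0.05239363,  0.0053147 ]), 'grasp_force': 0.0, 'finger_gap': 0.08709621624124121} 0.0187
{'fx': 445.9957148263636, 'fy': 445.9957148263636, 'cx': 288.3958735472389, 'cy': 210.83958243840152, 'distortion': array([0.04793493, 0.        , 0.        , 0.        , 0.        ]), 'R': array([[-0.92550084, -0.37869594,  0.00613064],
       [-0.19974383,  0.47427646, -0.85741719],
       [ 0.32179279, -0.79476489, -0.51458544]]), 't': array([0.41435009, 0.27214841, 1.03447463])}
{'fx': 483.33217652316097, 'fy': 483.33217652316097, 'cx': 272.5249854902173, 'cy': 210.3534435492073, 'distortion': array([-0.09126875,  0.        ,  0.        ,  0.        ,  0.        ]), 'R': array([[-7.44654465e-04, -9.99730559e-01,  2.32003132e-02],
       [-9.97739700e-01, -8.16134410e-04, -6.71924476e-02],
       [ 6.71932778e-02, -2.31979087e-02, -9.97470260e-01]]), 't': array([-0.1813793 ,  0.51602202,  1.53338009])}
```

View pics/side0.png

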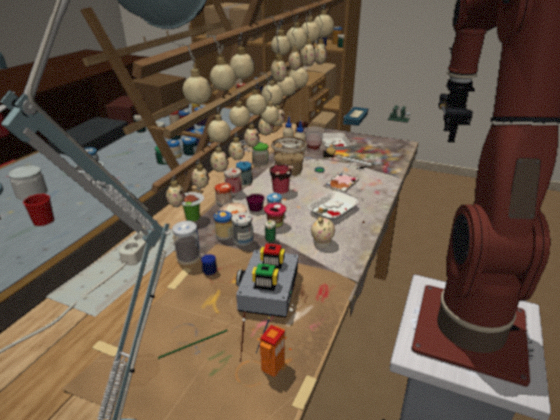

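View pics/top0.png

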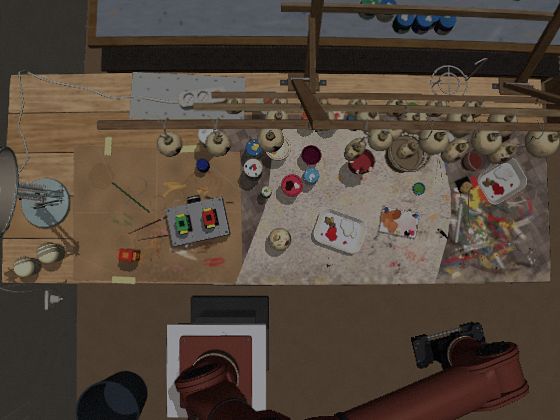

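Top picture: the dock is at about (197,222) with the red cap at (210,217) and the green cap at (183,222). The white tray is at (338,231), the palette at (399,222), the cream bauble at (280,239) and the lamp base at (45,202). The hand is at the far right (450,345), nowhere near the lamp.

What could be mistaken for the target:
- Red-capped cassette: top (210,217), side (272,252). This is the one to take.
- Green-capped cassette: top (183,222), side (265,275).
- Orange look-alike: top (128,255), side (272,345).
- Second white tray: top (502,185). It is far from the extractor.

Next is a close crop, with measurement alongside.

```bash
cat > h.py <<'E'
import numpy as np, cv2
from bench import optics
def snap(n):
    d=optics.snapshot(n); d["K"]=np.array([[d["fx"],0,d["cx"]],[0,d["fy"],d["cy"]],[0,0,1]]); return d
def ray(d,p):
    u=cv2.undistortPoints(np.array([[p]],float),d["K"],d["distortion"])[0,0]
    return -d["R"].T@d["t"], d["R"].T@np.array([u[0],u[1],1])
def onz(d,p,z):
    o,v=ray(d,p); return o+v*(z-o[2])/v[2]
def proj(d,X):
    return cv2.projectPoints(np.array(X,float).reshape(-1,3),cv2.Rodrigues(d["R"])[0],d["t"],d["K"],d["distortion"])[0][:,0]
def tri(d1,p1,d2,p2):
    A=[];b=[]
    for d,p in((d1,p1),(d2,p2)):
        o,v=ray(d,p); v/=np.linalg.norm(v); P=np.eye(3)-np.outer(v,v); A.append(P); b.append(P@o)
    return np.linalg.lstsq(np.vstack(A),np.hstack(b),rcond=None)[0]
def blobs(img,lo,hi,box,amin=8):
    h=cv2.cvtColor(img,cv2.COLOR_RGB2HSV); m=cv2.inRange(h,lo,hi); k=np.zeros_like(m); x0,y0,x1,y1=box; k[y0:y1,x0:x1]=m[y0:y1,x0:x1]
    n,l,s,c=cv2.connectedComponentsWithStats(k); return [(c[i].round(1),s[i].tolist()) for i in range(1,n) if s[i][4]>=amin], l
E
python3 - <<'E'
from h import *
T=snap("top");S=snap("side")
a=cv2.resize(T["pixels"][180:270,110:245],None,fx=5.5,fy=5.5,interpolation=cv2.INTER_CUBIC)[:,:,::-1]
cv2.imwrite("pics/ct.png",a)
b=cv2.resize(S["pixels"][215:335,215:345],None,fx=5,fy=5,interpolation=cv2.INTER_CUBIC)[:,:,::-1]
cv2.imwrite("pics/cs.png",b)
for nm,lo,hi in(("red",(0,150,60),(6,255,255)),("red2",(172,150,60),(180,255,255)),("green",(45,120,40),(80,255,255)),("yellow",(20,140,80),(34,255,255))):
    print(nm,"T",blobs(T["pixels"],lo,hi,(160,190,240,250))[0]); print("  S",blobs(S["pixels"],lo,hi,(230,235,310,300))[0])
m=cv2.inRange(cv2.cvtColor(T["pixels"],cv2.COLOR_RGB2HSV),(0,0,140),(180,60,255))
print("tray",[ (x) for x in blobs(T["pixels"],(0,0,150),(180,50,255),(300,200,375,265),100)[0]])
E
```

```text
red T [(array([208.7, 217.6]), [203, 210, 13, 15, 115])]
  S [(array([271.9, 248.3]), [264, 243, 17, 12, 139])]
red2 T []
  S [(array([273.9, 253.3]), [270, 252, 8, 3, 11])]
green T [(array([181.8, 223.2]), [176, 216, 13, 15, 126])]
  S [(array([269.7, 237.1]), [266, 235, 8, 6, 41]), (array([264.9, 269.6]), [256, 264, 20, 13, 184])]
yellow T [(array([207. , 209.3]), [204, 208, 7, 4, 17]), (array([180.5, 215. ]), [177, 214, 8, 3, 18]), (array([210.5, 225.6]), [207, 224, 8, 4, 22]), (array([183.5, 231.4]), [180, 230, 8, 4, 25])]
  S [(array([261.6, 252.7]), [260, 247, 4, 13, 30]), (array([281.2, 255.4]), [279, 249, 6, 15, 60]), (array([253.8, 273.7]), [252, 267, 4, 14, 35]), (array([274.5, 276.1]), [272, 268, 7, 17, 79])]
tray [(array([336.7, 230.8]), [318, 213, 42, 35, 346])]
```

View pics/ct.png

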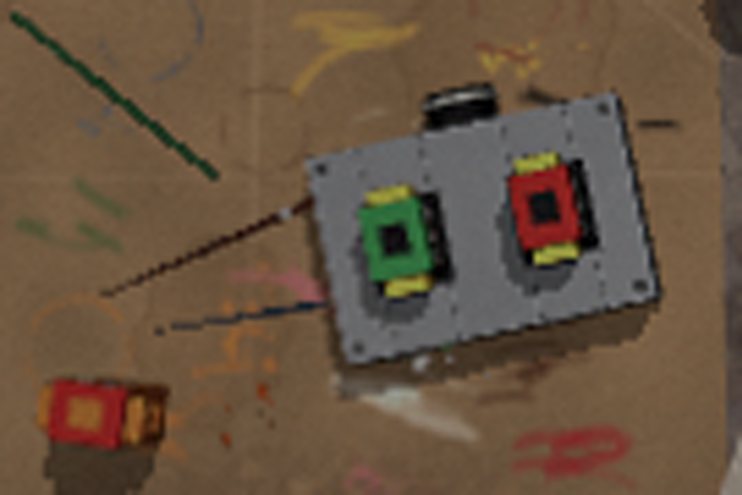

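View pics/cs.png

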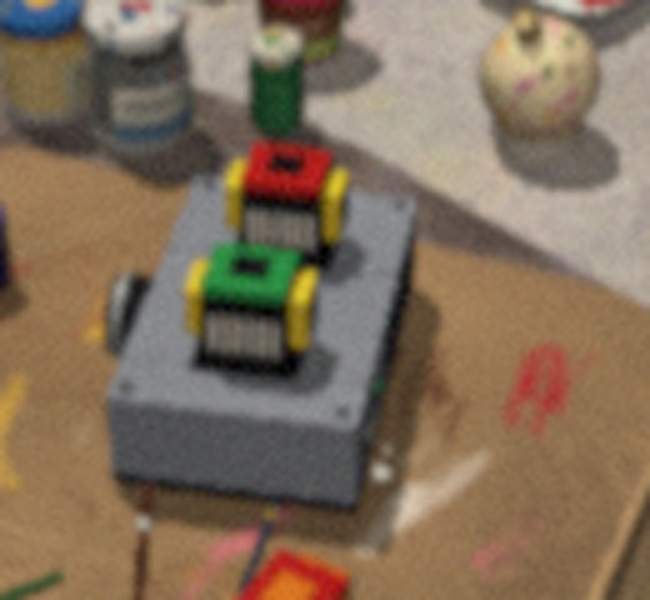

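```bash
cat > m.py <<'E'
from h import *
T=snap("top");S=snap("side")
f=lambda c:((np.array(c)+.5)/5.5-.5+[110,180])
C=[onz(T,f(c),.058) for c in((305,158),(615,93),(660,297),(350,363))]
dc=np.mean(C,0)
ang=[np.degrees(np.arctan2(*(a-b)[1::-1])) for a,b in((C[0],C[3]),(C[1],C[2]))]+[np.degrees(np.arctan2(-(a-b)[0],(a-b)[1])) for a,b in((C[0],C[1]),(C[3],C[2]))]
print("dock",dc.round(4),"yaw",np.round(ang,1),"sides",[np.linalg.norm(C[i]-C[i-1]).round(3) for i in range(4)])
red=onz(T,(209,217.3),.106);gr=onz(T,(182,223),.106)
print("caps",red.round(4),gr.round(4),"yaw",np.degrees(np.arctan2(-(gr-red)[0],(gr-red)[1])),np.linalg.norm(gr-red))
yf,yb=onz(T,(210.5,225.6),.098),onz(T,(207,209.3),.098)
print("pads",yf.round(4),yb.round(4),((yf+yb)/2).round(4),"yaw",np.degrees(np.arctan2(*(yb-yf)[1::-1])))
print("tri cap",tri(T,(209,217.3),S,(271.7,248.5)).round(4), "pads tri(side)",tri(T,(210.5,225.6),S,(281.2,255.4)).round(4),tri(T,(207,209.3),S,(261.6,252.7)).round(4))
y=np.radians(np.mean(ang));print("red from dock",(dc[:2]+.042*np.array([np.sin(y),-np.cos(y)])).round(4))
for n,p,s in(("bauble1",(218,143),(200,178)),("b2",(168,145),(175,193)),("elbow",(60,195),(155,237)),("b3",(270,138),(219,158))): print(n,tri(T,p,S,s).round(3),"at z.4:",onz(T,p,.4).round(3))
print("lampbase",onz(T,(45,202),.02).round(3),"bauble_work",onz(T,(280,239),.04).round(3))
g=T["pixels"][195:270,300:380]; cv2.imwrite("pics/tray.png",cv2.resize(g,None,fx=6,fy=6,interpolation=cv2.INTER_CUBIC)[:,:,::-1])
E
python3 m.py
```

```text
dock [0.48   0.0547 0.058 ] yaw [13.1 12.7 11.9 12.1] sides [np.float64(0.12), np.float64(0.18), np.float64(0.119), np.float64(0.18)]
caps [0.489  0.0129 0.106 ] [0.4716 0.0946 0.106 ] yaw 11.992225512320035 0.08344537611579517
pads [0.4641 0.0091 0.098 ] [0.5138 0.0201 0.098 ] [0.489  0.0146 0.098 ] yaw 12.534512114837538
tri cap [0.4889 0.0135 0.0998] pads tri(side) [0.4642 0.0105 0.0832] [0.5141 0.0213 0.0849]
red from dock [0.4891 0.0137]
bauble1 [ 0.696 -0.021  0.241] at z.4: [ 0.655 -0.039  0.4  ]
b2 [0.681 0.111 0.267] at z.4: [0.651 0.083 0.4  ]
elbow [0.533 0.37  0.348] at z.4: [0.528 0.348 0.4  ]
b3 [ 0.716 -0.164  0.234] at z.4: [ 0.668 -0.166  0.4  ]
lampbase [0.543 0.558 0.02 ] bauble_work [ 0.424 -0.204  0.04 ]
```

View pics/tray.png

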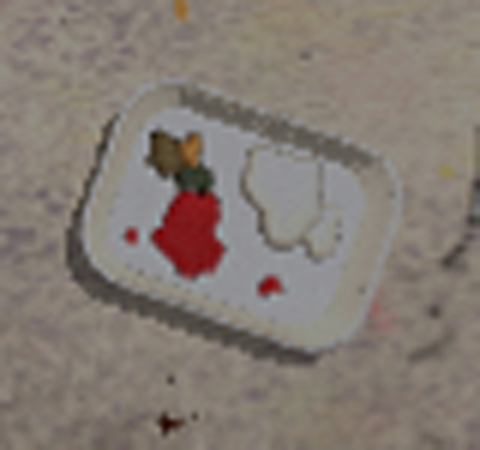

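The crop confirms the choice: the red cap with two yellow pads sits in the right-hand bay (crop (544,205)), with green to its left and the orange look-alike off the dock. The tray outline spans crop columns 83–400 and rows 80–352, so its centre is at about top pixel (339.8,230.4). The hand starts at the right, away from the lamp, so I'll come in from the right.

```bash
cat > go.py <<'E'
import sys,numpy as np
from scipy.spatial.transform import Rotation as Q
from bench import readout
def go(*xyzyaw):
    s=readout.state(); w=s["tool_rot"]; R=Q.from_quat([w[1],w[2],w[3],w[0]])
    for x,y,z,yaw in xyzyaw:   # yaw = heading of tool y
        c,d=np.cos(np.radians(yaw)),np.sin(np.radians(yaw))
        G=Q.from_matrix(np.array([[-d,c,0],[c,d,0],[0,0,-1]]).T) if False else Q.from_matrix(np.column_stack([[-d,c,0],[c,d,0],[0,0,-1]]))
        print((R.inv()*G).as_rotvec(degrees=True).round(1), R.inv().apply(np.array([x,y,z])-s["ee_pos"]).round(4))
    print("t",round(s["time_s"],2),"p",s["ee_pos"].round(4),"F",s["contact_force"].round(1),"gap",s["finger_gap"].round(4),s["grasp_force"],"q",s["joint_pos"].round(2))
if __name__=="__main__":
    a=list(map(float,sys.argv[1:])); go(*[a[i:i+4] for i in range(0,len(a),4)])
E
python3 go.py 0.30 -0.54 0.28 -47
python3 - <<'E'
from h import *
T=snap("top")
f=lambda c:((np.array(c)+.5)/6-.5+[300,195])
L=[onz(T,f(c),.024).round(3) for c in((83,235),(400,195),(160,80),(320,352))]
print(L,onz(T,f((241,216)),.024).round(4))
E
```

```text
[ -0.   -0.  -30.2] [ 0.1727 -0.0568 -0.0577]
[array([ 0.441, -0.312,  0.024]), array([ 0.462, -0.483,  0.024]), array([ 0.524, -0.354,  0.024]), array([ 0.378, -0.439,  0.024])] [ 0.4508 -0.3971  0.024 ]Traceback (most recent call last):
  File "go.py", line 12, in <module>
    a=list(map(float,sys.argv[1:])); go(*[a[i:i+4] for i in range(0,len(a),4)])
                                     ~~^^^^^^^^^^^^^^^^^^^^^^^^^^^^^^^^^^^^^^^^
  File "go.py", line 10, in go
    print("t",round(s["time_s"],2),"p",s["ee_pos"].round(4),"F",s["contact_force"].round(1),"gap",s["finger_gap"].round(4),s["grasp_force"],"q",s["joint_pos"].round(2))
                                                                                                  ^^^^^^^^^^^^^^^^^^^^^
AttributeError: 'float' object has no attribute 'round'
```

```bash
sed -i 's/s\["finger_gap"\].round(4)/round(s["finger_gap"],4)/; s/Q.from_matrix(np.array(.*if False else //' go.py
python3 -m jog '[0,0,-7,0.035,-0.011,-0.012,1, 0,0,-14,0.07,-0.023,-0.024,1, 0,0,-21,0.105,-0.034,-0.036,1, 0,0,-28,0.14,-0.045,-0.048,1, 0,0,-30,0.173,-0.057,-0.058,1]'
python3 go.py 0.43 -0.38 0.30 -17
```

```text
time_s: 0.77
ee_pos: [0.302, -0.5387, 0.2816]
tool_rot: [0.0, 0.93, 0.369, 0.0]
contact_force: [1.4, 0.5, 0.3]
finger_gap: 0.0871
grasp_force: 0.0
[  0.1   0.  -29.7] [ 0.202  -0.0279 -0.0184]
t 0.77 p [ 0.302  -0.5387  0.2816] F [1.4 0.5 0.3] gap 0.0871 0.0 q [ 1.09  0.25 -0.12  1.45  0.03  1.44  0.15]
```

```bash

python3 -m jog '[0,0,-6,0.04,-0.005,-0.004,1, 0,0,-12,0.08,-0.011,-0.008,1, 0,0,-18,0.12,-0.017,-0.012,1, 0,0,-24,0.16,-0.022,-0.016,1, 0,0,-30,0.202,-0.028,-0.018,1]'
python3 go.py 0.489 -0.19 0.27 12.4
```

```text
time_s: 1.18
ee_pos: [0.4298, -0.3812, 0.2993]
tool_rot: [0.001, 0.803, 0.595, -0.0]
contact_force: [0.6, -1.0, -0.4]
finger_gap: 0.0871
grasp_force: 0.0
[  0.    0.1 -29.3] [0.2002 0.001  0.0292]
t 1.18 p [ 0.4298 -0.3812  0.2993] F [ 0.6 -1.  -0.4] gap 0.0871 0.0 q [ 0.91  0.17 -0.3   1.52  0.05  1.46  0.31]
```

```bash

python3 -m jog '[0,0,-6,0.04,0,0.006,1, 0,0,-12,0.08,0,0.012,1, 0,0,-18,0.12,0,0.018,1, 0,0,-24,0.16,0,0.024,1, 0,0,-29.3,0.2,0.001,0.029,1]'
python3 go.py 0.489 0.0137 0.18 12.4
```

```text
time_s: 1.6
ee_pos: [0.4889, -0.1899, 0.2694]
tool_rot: [0.0, 0.626, 0.779, -0.0]
contact_force: [1.0, 0.3, -0.2]
finger_gap: 0.0875
grasp_force: 0.0
[0. 0. 0.] [0.1988 0.0438 0.0893]
t 1.6 p [ 0.4889 -0.1899  0.2694] F [ 1.   0.3 -0.2] gap 0.0875 0.0 q [ 0.74  0.09 -0.48  1.68  0.04  1.39  0.47]
```

```bash

python3 -m jog '[0,0,0,0.04,0.009,0.01,1, 0,0,0,0.08,0.018,0.025,1, 0,0,0,0.12,0.026,0.045,1, 0,0,0,0.16,0.035,0.065,1, 0,0,0,0.199,0.044,0.089,1]'
python3 -m jog '[0,0,0,0,0,0,1, 0,0,0,0,0,0,1]'
python3 go.py 0.489 0.0137 0.068 12.4
python3 - <<'E'
from h import *
T=snap("top");S=snap("side")
a=cv2.resize(T["pixels"][170:270,130:260],None,fx=4,fy=4,interpolation=cv2.INTER_CUBIC)
b=cv2.resize(S["pixels"][190:310,200:330],None,fx=4,fy=4,interpolation=cv2.INTER_CUBIC)[:400]
b=cv2.resize(S["pixels"][205:305,205:275+65],None,fx=4,fy=4,interpolation=cv2.INTER_CUBIC)
cv2.imwrite("pics/pre.png",np.vstack([cv2.resize(a,(390,300)),cv2.resize(b,(390,300))])[:,:,::-1])
E
```

```text
time_s: 2.02
ee_pos: [0.4899, 0.0008, 0.1882]
tool_rot: [0.001, 0.628, 0.778, 0.0]
contact_force: [0.3, 0.1, -0.7]
finger_gap: 0.0871
grasp_force: 0.0
time_s: 2.18
ee_pos: [0.4892, 0.0011, 0.1873]
tool_rot: [-0.001, 0.627, 0.779, -0.0]
contact_force: [0.2, -0.7, 0.7]
finger_gap: 0.0867
grasp_force: 0.0
[-0.1 -0.  -0. ] [0.0122 0.0027 0.1193]
t 2.18 p [0.4892 0.0011 0.1873] F [ 0.2 -0.7  0.7] gap 0.0867 0.0 q [ 0.55  0.07 -0.66  1.86  0.05  1.22  0.09]
```

View pics/pre.png

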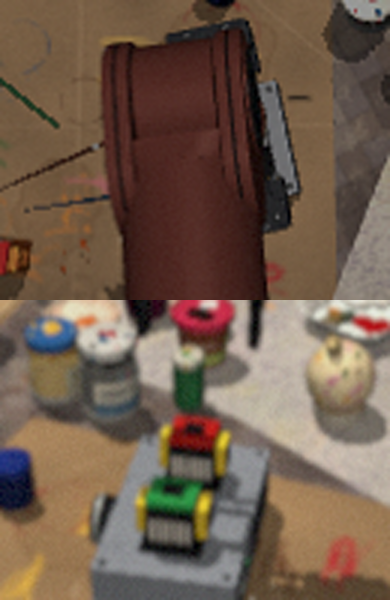

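The hand covers the dock in the top view. In the side view both filters are still seated. The last 13 mm of the shift was cut short, so I'll align first and then look from the side just above the cap.

```bash

python3 -m jog '[0,0,0,0.006,0.0015,0,1, 0,0,0,0.0125,0.003,0,1, 0,0,0,0.0125,0.003,0.03,1, 0,0,0,0.0125,0.003,0.06,1, 0,0,0,0.0125,0.003,0.06,1]'
python3 -m jog '[0,0,0,0,0,0,1, 0,0,0,0,0,0,1]' >/dev/null
python3 go.py 0.489 0.0137 0.068 12.4
python3 - <<'E'
from h import *
from bench import readout
S=snap("side"); p=readout.state()["ee_pos"]; print(proj(S,p)+0, proj(S,[.489,.0137,.106]))
b=cv2.resize(S["pixels"][180:300,210:340],None,fx=5,fy=5,interpolation=cv2.INTER_CUBIC)
cv2.imwrite("pics/pre2.png",b[:,:,::-1])
E
```

```text
time_s: 2.7
ee_pos: [0.4875, 0.0113, 0.124]
tool_rot: [-0.003, 0.629, 0.778, -0.002]
contact_force: [-1.7, 0.3, -0.5]
finger_gap: 0.087
grasp_force: 0.0
[ 0.1 -0.  -0.3] [ 0.0023 -0.0017  0.0616]
t 2.87 p [0.4911 0.0118 0.1296] F [ 0.8 -1.1  0.1] gap 0.0869 0.0 q [ 0.52  0.14 -0.67  1.93  0.09  1.1   0.02]
[[270.76130925 238.06213306]] [[271.45948392 246.52206146]]
```

View pics/pre2.png

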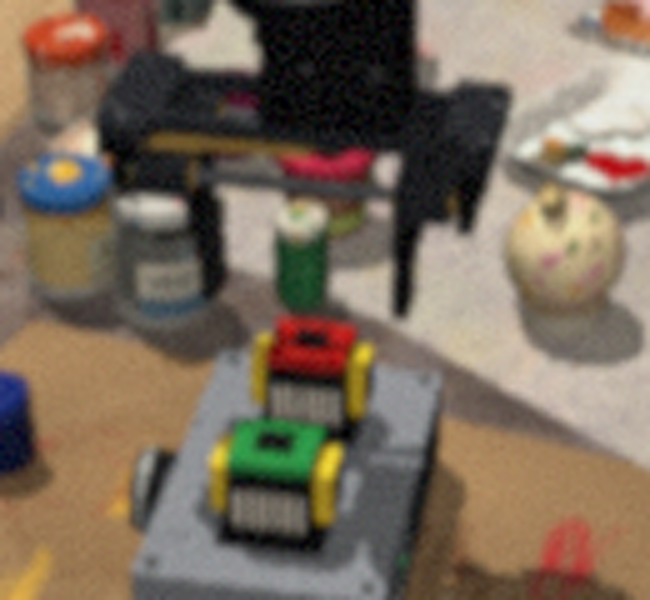

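Fingertips are at crop (213,290) and (403,312), so their midpoint is over the red cap at crop (313,335) and they straddle both yellow pads. Now descending.

```bash

python3 -m jog '[0,0,0,0.002,-0.001,0.015,1, 0,0,0,0.002,-0.001,0.03,1, 0,0,0,0.002,-0.001,0.045,1, 0,0,0,0.002,-0.001,0.055,1, 0,0,0,0.002,-0.001,0.061,1]' >/dev/null
python3 -m jog '[0,0,0,0,0,0,1, 0,0,0,0,0,0,1, 0,0,0,0,0,0,1, 0,0,0,0,0,0,1]'
python3 go.py 0.489 0.0137 0.068 12.4
sleep 0.1; python3 -m jog '[0,0,0,0,0,0,1]'; python3 go.py 0.489 0.0137 0.068 12.4
```

```text
time_s: 3.67
ee_pos: [0.4895, 0.0135, 0.068]
tool_rot: [0.001, 0.629, 0.778, 0.0]
contact_force: [-0.0, 0.1, 0.2]
finger_gap: 0.087
grasp_force: 0.0
[ 0.1  0.  -0.3] [ 0.0003 -0.0005  0.    ]
t 3.67 p [0.4895 0.0135 0.068 ] F [-0.   0.1  0.2] gap 0.087 0.0 q [ 0.49  0.22 -0.66  2.    0.16  0.98 -0.04]
time_s: 3.75
ee_pos: [0.4893, 0.0134, 0.0678]
tool_rot: [0.0, 0.629, 0.778, 0.0]
contact_force: [0.4, 0.3, 0.2]
finger_gap: 0.087
grasp_force: 0.0
[ 0.1  0.  -0.3] [ 0.0003 -0.0003 -0.0002]
t 3.75 p [0.4893 0.0134 0.0678] F [0.4 0.3 0.2] gap 0.087 0.0 q [ 0.49  0.22 -0.66  2.    0.16  0.98 -0.04]
```

```bash

python3 -m jog '[0,0,0,0,0,0,0.2, 0,0,0,0,0,0,-0.1, 0,0,0,0,0,0,-0.4, 0,0,0,0,0,0,-0.7, 0,0,0,0,0,0,-1]' 30
python3 -m jog '[0,0,0,0,0,0,-1, 0,0,0,0,0,0,-1, 0,0,0,0,0,0,-1, 0,0,0,0,0,0,-1, 0,0,0,0,0,0,-1]' 30
python3 -m jog '[0,0,0,0,0,0,-1, 0,0,0,0,0,0,-1, 0,0,0,0,0,0,-1, 0,0,0,0,0,0,-1, 0,0,0,0,0,0,-1]' 30
```

```text
time_s: 4.17
ee_pos: [0.4889, 0.0135, 0.0672]
tool_rot: [-0.0, 0.629, 0.778, 0.0]
contact_force: [0.9, -0.3, -0.4]
finger_gap: 0.0616
grasp_force: 0.0
time_s: 4.58
ee_pos: [0.489, 0.0135, 0.0676]
tool_rot: [0.0, 0.628, 0.778, -0.0]
contact_force: [-2.4, 0.3, 5.4]
finger_gap: 0.0429
grasp_force: 30.0
time_s: 5.0
ee_pos: [0.489, 0.0134, 0.0676]
tool_rot: [0.0, 0.628, 0.778, -0.0]
contact_force: [-2.2, -0.5, 6.7]
finger_gap: 0.0428
grasp_force: 30.0
```

```bash

python3 -m jog '[0,0,0,0,0,-0.002,-1, 0,0,0,0,0,-0.005,-1, 0,0,0,0,0,-0.008,-1, 0,0,0,0,0,-0.008,-1]' 30
python3 - <<'E'
from h import *
S=snap("side")
b=cv2.resize(S["pixels"][190:300,220:330],None,fx=5,fy=5,interpolation=cv2.INTER_CUBIC)
cv2.imwrite("pics/g.png",b[:,:,::-1])
E
```

```text
time_s: 5.33
ee_pos: [0.4892, 0.0135, 0.0757]
tool_rot: [0.0, 0.628, 0.778, 0.0]
contact_force: [0.4, 1.0, -1.5]
finger_gap: 0.0425
grasp_force: 30.0
```

View pics/g.png

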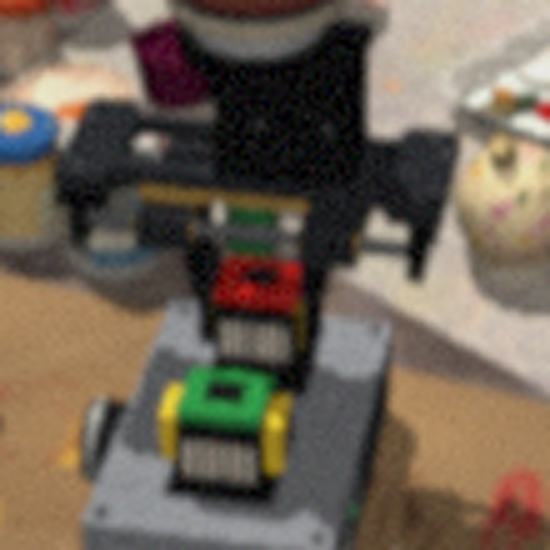

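Both fingers clasp the pads at crop (205,310) and (310,310). The force is about −1.5 N (just the filter's weight), so the hooks are free, and green is seated. Lifting straight up.

```bash

python3 -m jog '[0,0,0,0,0,-0.012,-1, 0,0,0,0,0,-0.025,-1, 0,0,0,0,0,-0.038,-1, 0,0,0,0,0,-0.05,-1, 0,0,0,0,0,-0.06,-1]' 30
python3 -m jog '[0,0,0,0,0,-0.018,-1, 0,0,0,0,0,-0.036,-1, 0,0,0,0,0,-0.054,-1, 0,0,0,0,0,-0.07,-1, 0,0,0,0,0,-0.08,-1]' 30
python3 -m jog '[0,0,0,0,0,0,-1, 0,0,0,0,0,0,-1]' 30
python3 go.py 0.489 0.0137 0.215 12.4 0.489 -0.13 0.215 12.4 0.451 -0.397 0.215 12.4
```

```text
time_s: 5.8
ee_pos: [0.4892, 0.0135, 0.1368]
tool_rot: [0.0, 0.628, 0.778, 0.0]
contact_force: [0.3, -0.5, -1.0]
finger_gap: 0.0431
grasp_force: 30.0
time_s: 6.22
ee_pos: [0.4894, 0.0136, 0.2174]
tool_rot: [0.001, 0.628, 0.778, 0.001]
contact_force: [0.9, 0.2, -1.7]
finger_gap: 0.0429
grasp_force: 30.0
time_s: 6.38
ee_pos: [0.489, 0.0134, 0.2152]
tool_rot: [0.0, 0.629, 0.778, 0.0]
contact_force: [-1.3, -0.5, -0.9]
finger_gap: 0.0426
grasp_force: 30.0
[ 0.   0.  -0.3] [0.0003 0.0001 0.0002]
[ 0.   0.  -0.3] [-0.1402 -0.03    0.0002]
[ 0.   0.  -0.3] [-3.933e-01 -1.232e-01  3.000e-04]
t 6.38 p [0.489  0.0134 0.2152] F [-1.3 -0.5 -0.9] gap 0.0426 29.99969333410263 q [ 0.54  0.05 -0.67  1.83  0.03  1.28  0.07]
```

```bash

python3 -m jog '[0,0,0,-0.012,-0.004,0,-1, 0,0,0,-0.036,-0.011,0,-1, 0,0,0,-0.062,-0.019,0,-1, 0,0,0,-0.09,-0.028,0,-1, 0,0,0,-0.118,-0.037,0,-1]' 30
python3 -m jog '[0,0,0,-0.028,-0.009,0,-1, 0,0,0,-0.056,-0.018,0,-1, 0,0,0,-0.084,-0.026,0,-1, 0,0,0,-0.112,-0.035,0,-1, 0,0,0,-0.14,-0.044,0,-1]' 30
python3 go.py 0.451 -0.397 0.2 12.4
```

```text
time_s: 6.8
ee_pos: [0.4765, -0.1107, 0.2138]
tool_rot: [-0.001, 0.628, 0.778, -0.0]
contact_force: [1.2, 0.2, -1.5]
finger_gap: 0.0427
grasp_force: 30.0
time_s: 7.22
ee_pos: [0.4629, -0.2569, 0.2136]
tool_rot: [-0.001, 0.628, 0.778, -0.0]
contact_force: [0.4, 0.2, -1.9]
finger_gap: 0.0431
grasp_force: 30.0
[-0.1 -0.1 -0.3] [-0.1345 -0.041   0.0135]
t 7.22 p [ 0.4629 -0.2569  0.2136] F [ 0.4  0.2 -1.9] gap 0.0431 29.99984085559845 q [ 0.82  0.12 -0.42  1.75  0.05  1.28  0.59]
```

```bash

python3 -m jog '[0,0,0,-0.028,-0.008,0,-1, 0,0,0,-0.056,-0.017,0,-1, 0,0,0,-0.084,-0.026,0,-1, 0,0,0,-0.112,-0.034,0,-1, 0,0,0,-0.134,-0.041,0,-1]' 30
python3 -m jog '[0,0,0,0,0,0,-1, 0,0,0,0,0,0,-1, 0,0,0,0,0,0.015,-1, 0,0,0,0,0,0.032,-1, 0,0,0,0,0,0.043,-1]' 30
python3 -m jog '[0,0,0,0,0,0,-1, 0,0,0,0,0,0,-1, 0,0,0,0,0,0,-1, 0,0,0,0,0,0,-1]' 30
python3 go.py 0.451 -0.397 0.17 12.4
```

```text
time_s: 7.63
ee_pos: [0.4506, -0.3975, 0.2132]
tool_rot: [-0.001, 0.629, 0.777, -0.0]
contact_force: [0.3, 0.8, -1.3]
finger_gap: 0.0427
grasp_force: 30.0
time_s: 8.05
ee_pos: [0.4518, -0.3934, 0.1699]
tool_rot: [-0.001, 0.628, 0.778, 0.0]
contact_force: [-1.1, -0.1, -2.0]
finger_gap: 0.0429
grasp_force: 30.0
time_s: 8.38
ee_pos: [0.4525, -0.3955, 0.1732]
tool_rot: [0.001, 0.628, 0.778, 0.0]
contact_force: [0.5, 0.2, -1.1]
finger_gap: 0.0426
grasp_force: 30.0
[ 0.1  0.1 -0.3] [-0.0011 -0.0018  0.0032]
t 8.38 p [ 0.4525 -0.3955  0.1732] F [ 0.5  0.2 -1.1] gap 0.0426 29.99973714351654 q [ 0.92  0.29 -0.33  1.64  0.1   1.23  0.78]
```

```bash

python3 -m jog '[0,0,0,-0.001,-0.001,0.002,-1, 0,0,0,-0.001,-0.001,0.002,-1, 0,0,0,-0.001,-0.001,0.002,-1, 0,0,0,-0.001,-0.001,0.002,-1, 0,0,0,-0.001,-0.001,0.002,-1]' 30
python3 -m jog '[0,0,0,0,0,0,-1, 0,0,0,0,0,0,-1, 0,0,0,0,0,0,-1, 0,0,0,0,0,0,-1, 0,0,0,0,0,0,-1]' 30
python3 - <<'E'
from h import *
S=snap("side");T=snap("top")
b=cv2.resize(S["pixels"][110:310,190:430],None,fx=2.5,fy=2.5,interpolation=cv2.INTER_CUBIC)
a=T["pixels"][120:280,120:420]
a=cv2.resize(a,(200*0+188,100)); c=np.zeros((600,600,3),np.uint8); c[:500]=b; c[500:,:188]=a
cv2.imwrite("pics/end.png",c[:,:,::-1])
E
```

```text
time_s: 8.8
ee_pos: [0.4512, -0.3966, 0.1703]
tool_rot: [0.0, 0.629, 0.778, 0.0]
contact_force: [-0.4, -0.4, -1.2]
finger_gap: 0.0426
grasp_force: 30.0
time_s: 9.22
ee_pos: [0.4512, -0.3966, 0.1701]
tool_rot: [-0.0, 0.628, 0.778, 0.0]
contact_force: [-0.5, 0.5, -0.3]
finger_gap: 0.0432
grasp_force: 30.0
```

View pics/end.png

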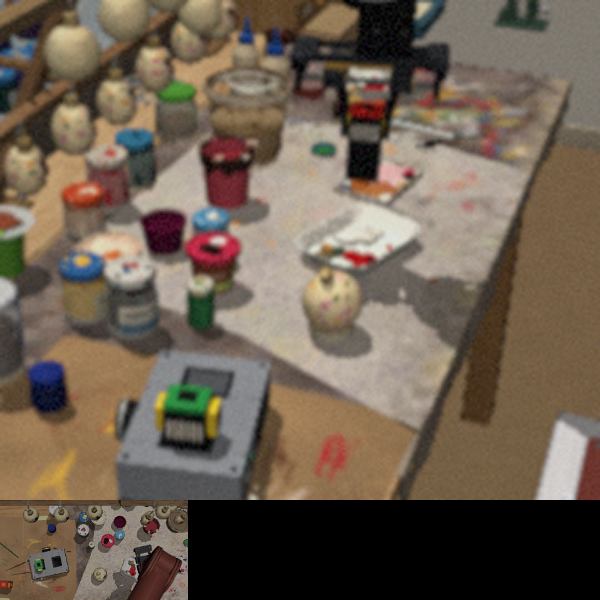

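The red filter hangs upright at crop (365,130) above the tray (358,240). Its bay is empty, the green filter (187,410) is seated, and the bauble and jars haven't moved. The hand is steady, so I'm handing in.

```bash
python3 -c "
from bench import arm; print(arm.close_job())"
```

```text
the job is handed in; nothing more can be done
None
```

I handed the job in with the red-capped filter held steady and upright by its squeezed catches, about 9 cm above the middle of the white tray; in the last picture the green-capped filter was still seated and nothing around it had visibly moved, and the verdict was not shown to me.

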